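# Unlock the two-stage catch of a parts case and open it

## Robot

A 7-joint arm with a two-finger parallel gripper is mounted at the origin on a cart in front of the work surface, level with it; the furniture and walls round the work are solid. World frame = base frame: x ahead of the robot, y to its left, z up, the work surface at z = 0. Lengths are in m, angles in rad, forces in N, time in s.
With the tool pointing down it reaches from about 0.35 to 0.9 m from the base axis. Payload 8.1 kg.
Tool frame: the origin (TCP) lies at the centre of the arm's flange, where the gripper is bolted on; the fingertips stand 178 mm ahead of it and the grasp point (between the pads) lies 159 mm ahead of it; z points along the fingers, y is the line along which they close (so a half turn about z gives the same grasp; the last joint's range is limited). The gripper opens to 92 mm and grips with 3 to 60 N. Pads are 19 mm wide; open, the fingers measure 130 mm over their backs; the gripper's body (75 mm by 190 mm) begins 47 mm behind the grasp point.
Start: joints at [1.151, 0.434, 0.025, 1.573, -0.012, 1.134, -0.075], TCP at [0.195, -0.594, 0.405] pointing down, gripper open.
Joint ranges: [-2.62, 2.62], [-0.44, 2.09], [-1.27, 1.32], [0.08, 2.57], [-1.32, 4.46], [0.12, 2], [-2.74, 2.74]. Speed limits (rad/s): [2.22, 2.22, 3.01, 3.01, 3.14, 3.14, 3.14].

## Interface

Orientations are given as a rotation vector (axis times angle).
In Python, from cell import arm gives the robot as it stands. The module is installed in compiled form; this text tells all that it offers.
- The arm moves only by the shell command python3 -m inch 'ROWS' [FORCE]. ROWS is text: rows parted by semicolons, each of 5 numbers parted by spaces: the shift along the tool's x, y, z in m, then the turn about the tool's z in rad, then the finger opening in m, from 0 to 0.0918. In form: x y z roll fingers; .... A call has 1 to 5 rows; each row is the pose to reach, as a shift and turn from the pose commanded when the call began, along the tool's axes at that moment; what a row does not reach only later rows make up. A row lasts 1/10 s, in which the tool goes at most 50 mm and 8.59 degrees, less where a joint would pass 70% of its speed; a pose out of reach is approached as far as the arm can. A call with a gripper value outside its range is refused whole. The fingers move at their own pace and stop on an object; FORCE is the grip in N (left out, the last holds). Time passes only in rows, so rows that repeat a pose let the fingers close. It gives the time, the measured TCP pose, the force, the opening and the grip force at its end, in the units of the state.
- arm.observe(): the state, without advancing time (a new reading comes with each control period).
- arm.get_image(name): name is "scene" or "top"; returns the picture (480x640x3 uint8, red, green, blue); there is no depth.
- arm.get_calibration(name): a dict with "intrinsics" (3x3 intrinsics, pixels), "pose" (4x4, takes a point from camera to world coordinates). Camera axes: x right, y up, looking along -z (the intrinsics and any distortion apply to the point x, -y, -z); pixel columns grow to the right and rows downward; lengths in m; the calibration is good to about 2 mm. A picture is of the moment at which its call begins. get_calibration takes no time and is no camera call.
- arm.sign_off(): hands the job in; it is judged then, once.
Trained networks look in the newest picture that a camera, given by its name, has taken for a name from the list of things; names that differ only in an ending like _2 or _b are one class to them, and where a whole thing is asked for, a point or a joint stands for the part that bears it (a point fixed in the world has none). Each returns a list of dicts, best first, with "conf" (0 to 1); they miss things now and then, are a little off and sometimes report something else, mostly with a low value. They report only what shows in the picture. A call takes as long as a camera call.
- arm.look_for(camera, query): "point" ([row, column] in pixels, amid what is visible of it).
- arm.silhouettes(camera, query): "region" (480x640 bool, what is visible of it) and "point" ([row, column] in pixels, amid what is visible of it).
- arm.place_of(camera, query): "point" ([row, column] in pixels: a listed point, or the origin of a listed thing).
The state is a dict: "clock": time; "joints": joint angles; "dq": joint speeds; "joint_efforts": joint torques, N m; "position": TCP position; "ee_rot": TCP orientation; "force": force on the tool from outside, world axes, zero at the start; "ft_torque": the same for the moment, N m; "width": opening from 0.0 (shut) to 1.0 (fully open); "gripper_force": force on a finger pad.
Only numpy, scipy, OpenCV 4.12 (cv2) and the standard library are available. Lean on these libraries where they do the work, as an engineer would, in place of code of your own. Each camera call takes 0.05 s, during which the arm holds its last target. There are 200 camera calls.

## Task

Open the blue parts case: slide its red safety tab to the left, gently, until you feel it come up against its springy stop (it breaks if it is pushed or squeezed harder than 18 N), then lift the yellow main latch by its bar and swing the lid up by it to at least 45 degrees, so that it stays open by itself. Do not shift the other things on the worktop.

Things in the scene. Friction and masses are not known exactly. Their poses are not given: they have to be found in the camera images.
- parts_case: Blue plastic parts case, fixed on the worktop, 192 (x) x 250 (y) x 60 mm high, lid shut. Origin: centre of its underside; x points from its front (robot's side) to the hinge at the back, y to the left, z up. Its front 44 mm (x -112 to -68 mm) is a solid deck, top 40 mm above the worktop, bearing the red tab; the grey lid behind it is 8 mm thick, top at 60 mm. Place and yaw vary.
- tab_knob (a point): Centre of the red safety tab's knob, a block 20 (x) x 16 (y) x 22 mm high on the deck near its right end (top 62.5 mm above the worktop), 90 mm in front of the case's origin; untouched it lies at y -105 to -103 mm in the case's frame. It slides only along the case's +y (left, towards the latch). It breaks when pushed or squeezed with more than 18 N.
- safety_tab (a joint): The tab's travel along the case's +y from y = -105 mm, in m; at the start 0 to 0.002. Friction 3 to 4 N; it stays where left. It frees the latch at 0.009 to 0.031: where differs from lock to lock and cannot be seen. 2 mm further it meets a springy buffer (5 N per mm, springs back a little when let go): the clear rise in resistance is the sign that the latch is free.
- latch_bar (a point): Middle of the main latch's yellow grip bar, a cylinder 16 mm thick, 30 mm long along the case's y; pinch its flat ends from above (fingers closing along y; the bar can turn between them). Latch down, it is 66 mm above the worktop, 26 mm over the deck, 96 mm in front of the case's origin, at its y = 0. An 18 mm wide lever joins it to the pivot.
- main_latch (a joint): Angle of the main latch against the lid, rad: 0 down (locked), 1.05 fully up at its stop. It turns about latch_pivot, the bar going up and back (+x of the case) on a radius of 61 mm. Until the tab is free it gives only about 0.06 rad. Friction holds it where it is left. It hooks the lid shut below about 0.25 rad.
- latch_pivot (a point): Axis of the main latch (along the case's y), on the lid's front, 35 mm in front of the case's origin and 66 mm above the worktop while the lid is shut.
- case_lid (a joint): Angle of the lid, rad: 0 shut, 1.3 fully open. It turns about lid_hinge, its front edge going up and back; a stiff hinge holds it wherever it is left, and opening it takes about 4 N at the raised latch bar.
- lid_hinge (a point): Middle of the lid's hinge axis (along the case's y), 80 mm behind the case's origin, 56 mm above the worktop.
- power_module: Bystander: green circuit module with black blocks, 58x94x38 mm, left of the case. Origin: centre of its underside.
- long_nose: Bystander: blue-handled long-nose pliers lying left of the case, 160x44x11 mm. Origin: centre of the underside.
- tape_1: Bystander: black tape roll, 55x53x19 mm, far left. Origin: centre of its underside.
- transformer: Bystander: small transformer with coloured leads, 99x64x48 mm, at the left front. Origin: centre of its underside.

How it is judged:
On the way, in this order (a step that is already met when the one before it is completed fails the run):
1. the red tab has been slid at least 8 mm while the latch is still down (value of joint safety_tab above 0.008 m and value of joint main_latch below 0.12 rad), for 0.1 s.
2. the main latch has been lifted past 0.5 rad (value of joint main_latch above 0.5 rad), for 0.1 s.
At the end, for the whole second after the job is handed in: the lid stands open by itself, at rest, at 0.75 rad (43 degrees) or more, with the red tab still slid over (at least 8 mm); how the latch then lies on the open lid does not matter (value of joint case_lid above 0.75 rad and velocity of joint case_lid between -0.05 and 0.05 rad/s and value of joint safety_tab above 0.008 m); the robot touches nothing.
It fails at once if the red tab is pushed or squeezed with more than 18 N (contact force between any of the arm, the fingers and safety_tab above 18 N).
It fails at once if a bystander (power_module) is shifted by more than 20 mm (distance of power_module from where it was at the start of the episode above 0.02 m).
It fails at once if a bystander (long_nose) is shifted by more than 20 mm (distance of long_nose from where it was at the start of the episode above 0.02 m).
It fails at once if a bystander (tape_1) is shifted by more than 20 mm (distance of tape_1 from where it was at the start of the episode above 0.02 m).
It fails at once if a bystander (transformer) is shifted by more than 20 mm (distance of transformer from where it was at the start of the episode above 0.02 m).
It also fails if it takes over 54 s, if anything falls off the work surface, if the arm or the gripper's body presses on something with over 40 N, if the wrist force passes 120 N, or if a joint passes its speed limit or range.

## Working session

There is one attempt and no reset: what is moved stays moved. The work goes in short steps, Python scripts to look and compute and a shell command to move; the robot and the scene stay as the last step left them, time stands still between calls to the robot, and variables do not carry over. Pictures are saved under pics/ and viewed, at most 10 in all, crops included, and the job is handed in when it is done.

```bash
mkdir -p pics
cat > h.py <<'E'
import numpy as np, cv2
from cell import arm
from scipy.spatial.transform import Rotation as R
def ray(cam,p):
    c=arm.get_calibration(cam);K=np.array(c["intrinsics"]);T=np.array(c["pose"])
    d=np.linalg.inv(K)@[p[1],p[0],1.];d=T[:3,:3]@(d*[1,-1,-1]);return T[:3,3],d/np.linalg.norm(d)
def onz(cam,p,z):
    o,d=ray(cam,p);return o+d*(z-o[2])/d[2]
def tri(ps):
    A=np.zeros((3,3));b=np.zeros(3);L=[]
    for cam,p in ps:
        o,d=ray(cam,p);M=np.eye(3)-np.outer(d,d);A+=M;b+=M@o;L.append((o,d))
    x=np.linalg.solve(A,b);return x,[np.linalg.norm((np.eye(3)-np.outer(d,d))@(x-o)) for o,d in L]
def proj(cam,X):
    c=arm.get_calibration(cam);K=np.array(c["intrinsics"]);T=np.array(c["pose"])
    q=T[:3,:3].T@(np.array(X)-T[:3,3]);q=K@(q*[1,-1,-1]);return q[1]/q[2],q[0]/q[2]
E
python3 - <<'E'
from h import *
np.set_printoptions(precision=4,suppress=True)
print(arm.get_calibration("top"));print(arm.get_calibration("scene"))
s=arm.observe();print(s)
im={}
for c in("scene","top"):
    im[c]=arm.get_image(c);cv2.imwrite(f"pics/{c}0.png",im[c][:,:,::-1])
for q in["tab_knob","latch_bar","latch_pivot","lid_hinge","parts_case"]:
    r={}
    for c in("scene","top"):
        l=arm.place_of(c,q);print(q,c,[(np.round(x["point"],1),round(x["conf"],2)) for x in l[:2]])
        if l:r[c]=l[0]["point"]
    if len(r)==2:print(tri(list(r.items())))
E
```

```text
{'intrinsics': array([[512.71  ,   0.    , 318.0015],
       [  0.    , 512.71  , 245.3183],
       [  0.    ,   0.    ,   1.    ]]), 'pose': array([[-0.0235,  0.9862, -0.1637,  0.322 ],
       [-0.9997, -0.0213,  0.0151,  0.1684],
       [ 0.0114,  0.164 ,  0.9864,  1.1963],
       [ 0.    ,  0.    ,  0.    ,  1.    ]])}
{'intrinsics': array([[470.0568,   0.    , 322.2201],
       [  0.    , 470.0568, 236.7036],
       [  0.    ,   0.    ,   1.    ]]), 'pose': array([[-0.8741,  0.2066, -0.4396,  0.104 ],
       [-0.4856, -0.3874,  0.7836,  0.9053],
       [-0.0084,  0.8985,  0.439 ,  0.486 ],
       [ 0.    ,  0.    ,  0.    ,  1.    ]])}
{'clock': 0.0, 'joints': array([ 1.1514,  0.4352,  0.025 ,  1.5741, -0.0116,  1.134 , -0.0751]), 'dq': array([-0.0003, -0.0002,  0.0015,  0.0006, -0.0007,  0.0008,  0.0002]), 'joint_efforts': array([ -0.0011, -66.7852,   0.9845, -31.4461,  -0.0606,   0.043 ,
         0.0002]), 'position': array([ 0.1946, -0.5937,  0.404 ]), 'ee_rot': array([-3.1008, -0.4952,  0.0006]), 'force': array([-0.6462, -0.2315, -0.4966]), 'ft_torque': array([-0.0013, -0.012
[... 360 characters left out ...]
array([0.491 , 0.0842, 0.0659]), [np.float64(0.004845615209673373), np.float64(0.004845615209673369)])
latch_pivot scene [(array([217.7, 333.9]), 0.75)]
latch_pivot top [(array([221.7, 353.4]), 0.8)]
(array([0.5534, 0.0671, 0.0695]), [np.float64(0.008188168708787072), np.float64(0.008188168708787222)])
lid_hinge scene [(array([207.4, 294.2]), 0.9)]
lid_hinge top [(array([178.7, 359.7]), 0.64)]
(array([0.6598, 0.0512, 0.0665]), [np.float64(0.002116766500523827), np.float64(0.002116766500523659)])
parts_case scene [(array([238.4, 320.7]), 0.68)]
parts_case top [(array([216.2, 352.3]), 0.84)]
(array([0.5834, 0.0657, 0.0101]), [np.float64(0.003893510388999461), np.float64(0.003893510388999325)])
```

Run:
```python
import cv2,numpy as np
a=cv2.imread("pics/top0.png")[140:340,240:480];b=cv2.imread("pics/scene0.png")[140:340,240:480]
cv2.imwrite("pics/c0.png",np.vstack([cv2.resize(cv2.imread("pics/top0.png"),(400,300)),cv2.resize(a,(360,300))[:, :].copy() if 0 else cv2.resize(a,(400,300))]) if 0 else np.vstack([np.hstack([cv2.resize(cv2.imread(f"pics/{n}0.png"),(400,300)) for n in("top","scene")]),np.hstack([cv2.resize(a,(400,300)),cv2.resize(b,(400,300))])]))
```

```text
(no output)
```

View pics/c0.png

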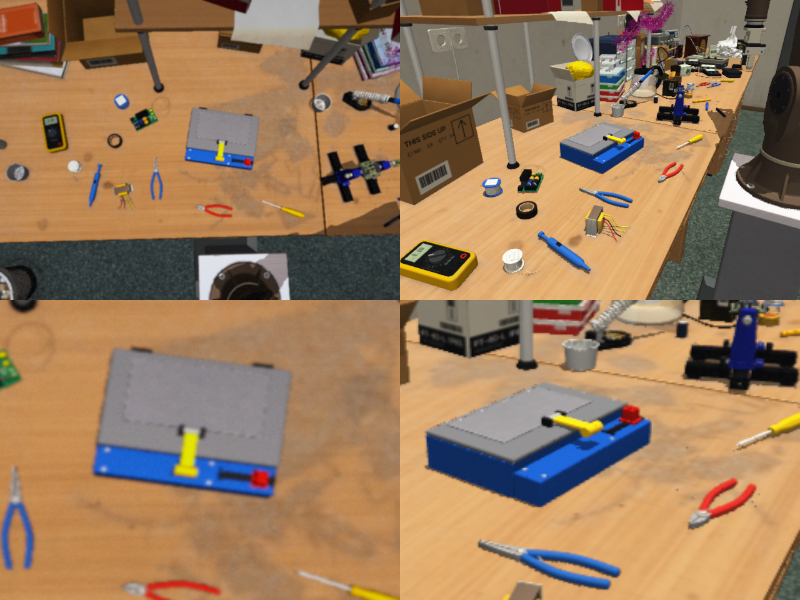

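Top view: case yawed slightly clockwise (front edge from about (140,97+...) to the red knob at row 260, col 395). The yellow bar is at about (255,349), matching the network's points. I'll fit the whole pose from these points.

```bash
cat > fit.py <<'E'
from h import *
from scipy.optimize import least_squares
np.set_printoptions(precision=4,suppress=True)
P={"latch_bar":(-.096,0,.066),"latch_pivot":(-.035,0,.066),"lid_hinge":(.08,0,.056),"parts_case":(0,0,0)}
obs=[]
for c in("top","scene"):
    im=arm.get_image(c)
    for q in list(P)+["tab_knob"]:
        for l in arm.place_of(c,q)[:1]: obs.append((c,q,l["point"]))
    hsv=cv2.cvtColor(im,cv2.COLOR_RGB2HSV)
    m=((hsv[...,0]<6)|(hsv[...,0]>174))&(hsv[...,1]>150)&(hsv[...,2]>80)
    k=[o for o in obs if o[0]==c and o[1]=="tab_knob"][0][2]
    yy,xx=np.nonzero(m);s=np.hypot(yy-k[0],xx-k[1])<22
    print(c,"red",yy[s].mean(),xx[s].mean(),s.sum(),"net",k)
def W(p,X):
    return np.r_[R.from_euler('z',p[2]).apply(X)[:2]+p[:2],X[2]]
def model(p,q): return P[q] if q!="tab_knob" else (-.09,p[3]*.1,.0515)
def f(p):
    return np.concatenate([np.subtract(proj(c,W(p,np.array(model(p,q)))),pt) for c,q,pt in obs]+[[ (p[3]+1.04)*100]])
r=least_squares(f,[.58,.065,-.12,-1.04],loss="soft_l1",x_scale=[.01,.01,.1,.1])
print(r.x);
for o,e in zip(obs,r.fun[:-1].reshape(-1,2)):print(o[0],o[1],e)
p=r.x;np.save("pose.npy",p)
print("bar",W(p,np.array(P["latch_bar"])),"knob",W(p,np.array(model(p,"tab_knob"))))
cr=[]
for c in("top","scene"):
    im=cv2.resize(arm.get_image(c)[:,:,::-1].copy(),None,fx=4,fy=4)
    def box(x0,x1,y0,y1,z0,z1,col):
        for z in(z0,z1):
            q=np.array([proj(c,W(p,np.array([x,y,z])))[::-1] for x,y in((x0,y0),(x1,y0),(x1,y1),(x0,y1))])
            cv2.polylines(im,[np.int32(q*4+1.5)],True,col,1)
    box(-.112,-.068,-.125,.125,0,.04,(255,255,255));box(-.068,.08,-.125,.125,.052,.06,(0,255,0))
    k=p[3]*.1;box(-.1,-.08,k-.008,k+.008,.0405,.0625,(255,255,0));box(-.104,-.088,-.015,.015,.058,.074,(255,0,255))
    a,b=[int(v*4) for v in proj(c,W(p,np.array([-.04,-.03,.05])))]
    cr.append(im[a-300:a+300,b-400:b+400] if c=="top" else im[a-300:a+300,b-400:b+400])
cv2.imwrite("pics/ov.png",np.vstack([cv2.resize(x,(533,400))[50:350] for x in cr]))
E
python3 fit.py
```

```text
top red 259.0121951219512 395.5975609756098 82 net [259.3, 392.4]
scene red 216.18421052631578 378.0 114 net [215.2, 376.3]
[ 0.5852  0.0661 -0.1981 -1.037 ]
top latch_bar [-2.8347 -4.0216]
top latch_pivot [ 35.5781 122.6309]
top lid_hinge [-0.3749  0.6156]
top parts_case [-0.9308 -0.4185]
top tab_knob [-0.0905  0.6574]
scene latch_bar [-1.4284  1.5651]
scene latch_pivot [ 0.6669 -3.8045]
scene lid_hinge [ 1.6547 -1.2321]
scene parts_case [3.8578 0.9093]
scene tab_knob [2.205  0.9989]
bar [0.4911 0.085  0.066 ] knob [ 0.4765 -0.0179  0.0515]
```

View pics/ov.png

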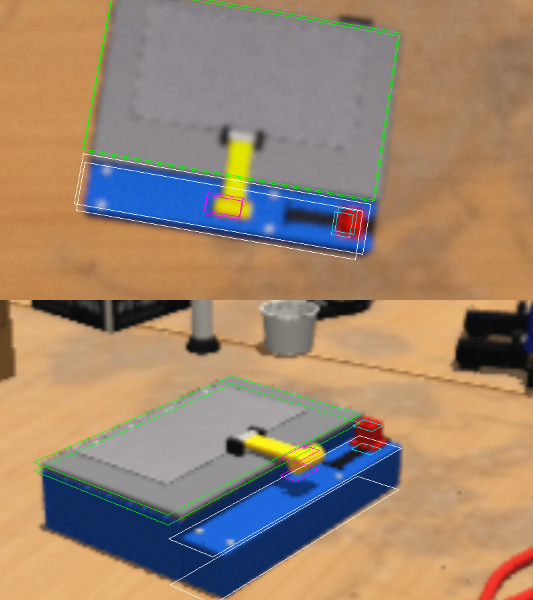

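The overlay shows the yaw is off: deck, knob and bar are each a few pixels from the model. I'll fit against silhouettes instead.

```bash
cat > fit2.py <<'E'
from h import *
from scipy.optimize import minimize
np.set_printoptions(precision=4,suppress=True)
def W(p,X):
    X=np.atleast_2d(X);Y=R.from_euler('z',p[2]).apply(X);Y[:,:2]+=p[:2];return Y
def box(x0,x1,y0,y1,z0,z1):return [(x,y,z) for x in(x0,x1) for y in(y0,y1) for z in(z0,z1)]
S=4
def fill(m,c,p,pts,v=1):
    q=np.array([proj(c,X)[::-1] for X in W(p,np.array(pts))])
    cv2.fillConvexPoly(m,cv2.convexHull(np.int32(np.round((q+.5)*S*16))),v,shift=4)
M={}
if __name__=="__main__":
  for c in("top","scene"):
    im=arm.get_image(c);h=cv2.cvtColor(im,cv2.COLOR_RGB2HSV)
    sil=arm.silhouettes(c,"parts_case")[0]["region"]
    near=cv2.dilate(sil.astype(np.uint8),np.ones((9,9)))>0
    red=((h[...,0]<6)|(h[...,0]>174))&(h[...,1]>150)&(h[...,2]>80)&near
    yel=(h[...,0]>22)&(h[...,0]<34)&(h[...,1]>180)&(h[...,2]>110)&near
    blu=(h[...,0]>100)&(h[...,0]<125)&(h[...,1]>130)&near
    print(c,sil.sum(),red.sum(),yel.sum(),blu.sum())
    M[c]=[cv2.resize(x.astype(np.float32),None,fx=S,fy=S,interpolation=cv2.INTER_LINEAR) for x in(sil|red|yel|blu,red,yel)]
    M[c]=[(x>.5) for x in M[c]]
  def cost(p,cams=("top","scene")):
    t=0
    for c in cams:
        K=p[3]*.1
        a=np.zeros((480*S,640*S),np.uint8);r=a.copy();y=a.copy()
        fill(a,c,p,box(-.112,.08,-.125,.125,0,.04));fill(a,c,p,box(-.068,.08,-.125,.125,0,.06))
        fill(r,c,p,box(-.1,-.08,K-.008,K+.008,.0405,.0625))
        fill(y,c,p,box(-.103,-.089,-.015,.015,.059,.073))
        fill(y,c,p,box(-.096,-.042,-.009,.009,.063,.069))
        a|=r|y
        t+=.3*(a.astype(bool)^M[c][0]).sum()+3*(r.astype(bool)^M[c][1]).sum()+2*(y.astype(bool)^M[c][2]).sum()
    return t/1000+3000*max(0,abs(p[3]+1.04)-.012)
  for cams in(("top",),("scene",),("top","scene")):
    s=np.array([[.58,.065,-.15,-1.04]]+[[.58+.01*(i==0),.065+.01*(i==1),-.15+.05*(i==2),-1.04+.01*(i==3)] for i in range(4)])
    r=minimize(cost,s[0],args=(cams,),method="Nelder-Mead",options=dict(initial_simplex=s,maxfev=160,xatol=1e-4,fatol=.02))
    p=r.x;print(cams,p,r.fun,"bar",W(p,(-.096,0,.066))[0],"knob",W(p,(-.09,p[3]*.1,.0515))[0])
  np.save("pose.npy",p);cr=[]
  for c in("top","scene"):
    im=cv2.resize(arm.get_image(c)[:,:,::-1].copy(),None,fx=S,fy=S);k=p[3]*.1
    for b,col in((box(-.112,.08,-.125,.125,0,.04),(255,255,255)),(box(-.068,.08,-.125,.125,.04,.06),(0,255,0)),(box(-.1,-.08,k-.008,k+.008,.0405,.0625),(255,255,0)),(box(-.104,-.088,-.015,.015,.058,.074),(255,0,255))):
        m=np.zeros(im.shape[:2],np.uint8);fill(m,c,p,b);cv2.drawContours(im,cv2.findContours(m,0,1)[0],-1,col,1)
    a,b=[int(v*S) for v in proj(c,W(p,(-.04,-.03,.05))[0])]
    cr.append(cv2.resize(im[a-225:a+225,b-400:b+400],(533,300)))
  cv2.imwrite("pics/ov2.png",np.vstack(cr))
E
python3 fit2.py
```

```text
top 9383 80 225 1694
scene 7076 114 131 3490Traceback (most recent call last):
  File "fit2.py", line 37, in <module>
    r=minimize(cost,s[0],args=(cams,),method="Nelder-Mead",options=dict(initial_simplex=s,maxfev=160,xatol=1e-4,fatol=.02))
    res = _minimize_neldermead(fun, x0, args, callback, bounds=bounds,
                               **options)
    fsim[j] = func(sim[j])
              ~~~~^^^^^^^^
    fx = function(np.copy(x), *(wrapper_args + args))
  File "fit2.py", line 28, in cost
    fill(a,c,p,box(-.112,.08,-.125,.125,0,.04));fill(a,c,p,box(-.068,.08,-.125,.125,0,.06))
    ~~~~^^^^^^^^^^^^^^^^^^^^^^^^^^^^^^^^^^^^^^^
  File "fit2.py", line 9, in fill
    q=np.array([proj(c,X)[::-1] for X in W(p,np.array(pts))])
                ~~~~^^^^^
  File "h.py", line 15, in proj
    c=arm.get_calibration(cam);K=np.array(c["intrinsics"]);T=np.array(c["pose"])
ValueError: time passes only in moves, steps and waits
```

```bash
cat >> h.py <<'E'
class _A:
    pass
import functools
_cal=functools.lru_cache(None)(lambda n:arm.get_calibration(n))
def proj(cam,X):
    c=_cal(cam);K=c["intrinsics"];T=c["pose"]
    q=T[:3,:3].T@(np.array(X)-T[:3,3]);q=K@(q*[1,-1,-1]);return q[1]/q[2],q[0]/q[2]
E
python3 fit2.py
```

```text
Traceback (most recent call last):
  File "fit2.py", line 15, in <module>
    sil=arm.silhouettes(c,"parts_case")[0]["region"]
        ~~~~~~~~~~~~~~~~~~~~~~~~~~~~~~~^^^
IndexError: list index out of range
```

```bash
sed -i 's/sil=arm.silhouettes(c,"parts_case")\[0\]/sil=next(l for l in (arm.silhouettes(c,"parts_case") for _ in range(5)) if l)[0]/' fit2.py
python3 fit2.py
```

```text
top 9544 81 224 1689
scene 7044 114 132 3491
('top',) [ 0.5847  0.0612 -0.1755 -1.0333] 4.0718000000000005 bar [0.4902 0.0779 0.066 ] knob [ 0.478  -0.0248  0.0515]
('scene',) [ 0.5863  0.0582 -0.177  -1.0326] 5.330100000000001 bar [0.4918 0.0751 0.066 ] knob [ 0.4795 -0.0276  0.0515]
('top', 'scene') [ 0.585   0.0606 -0.1747 -1.0292] 10.2986 bar [0.4904 0.0773 0.066 ] knob [ 0.4785 -0.0251  0.0515]
```

View pics/ov2.png

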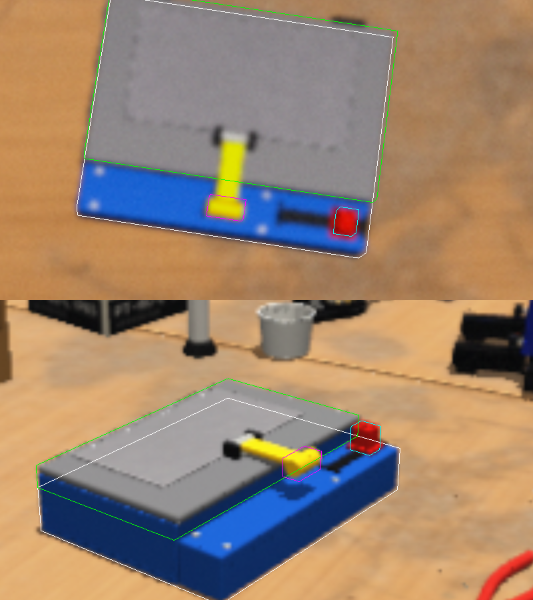

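The overlay fits well now (knob, bar and deck edges all on the outlines in both views). Next I compute the approach.

```bash
cat > go.py <<'E'
# usage: go.py x y z(case frame, of fingertip point)  -> shift in current tool axes and roll to tool y || case y
from h import *;import sys
np.set_printoptions(precision=4,suppress=True)
p=np.load("pose.npy");s=arm.observe()
Rt=R.from_rotvec(s["ee_rot"]);C=R.from_euler('z',p[2])
t=np.array(list(map(float,sys.argv[1:4])));w=C.apply(t)+[p[0],p[1],0.178]
print("shift",Rt.inv().apply(w-s["position"]),"target",w)
yc=Rt.inv().apply(C.apply([0,1,0]));a=np.arctan2(-yc[0],yc[1]);print("roll",a,"or",a-np.sign(a)*np.pi, "tilt",Rt.apply([0,0,1]))
q=C.inv().apply(s["position"]-[p[0],p[1],0.178]);print("tip in case",q,"clock",s["clock"],"F case",C.inv().apply(s["force"]),"width",s["width"]*.0918,"grip",s["gripper_force"],"j7",s["joints"][6])
E
python3 go.py -.09 -.145 .12
```

```text
shift [ 0.427  -0.4151  0.1067] target [ 0.4711 -0.0665  0.298 ]
roll -2.650136448616767 or 0.491456204973026 tilt [ 0.     -0.0001 -1.    ]
tip in case [-0.2706 -0.7124  0.2267] clock 1.9 F case [-0.4198  0.0786  0.0176] width 0.09188296216100213 grip 0.0 j7 -0.07510998819221908
```

```bash
python3 -m inch '0.03 -0.03 0 0 0; 0.065 -0.065 0 0 0; 0.1 -0.1 0 0 0; 0.135 -0.135 0 0 0; 0.17 -0.17 0 0 0'; python3 -m inch '0.035 -0.035 0 0 0; 0.07 -0.07 0 0 0; 0.105 -0.105 0 0 0; 0.14 -0.135 0 0 0; 0.17 -0.165 0 0 0'; python3 go.py -.09 -.145 .12
```

```text
clock: 2.4
position: [0.3038, -0.3776, 0.4049]
ee_rot: [3.102, 0.495, 0.001]
force: [1.5, -0.6, -0.2]
width: 0.615
gripper_force: 0.0
clock: 2.9
position: [0.4143, -0.1676, 0.4052]
ee_rot: [3.102, 0.496, 0.002]
force: [0.9, -0.2, 0.3]
width: 0.184
gripper_force: 0.0
shift [ 0.0854 -0.0784  0.1072] target [ 0.4711 -0.0665  0.298 ]
roll -2.64945255437235 or 0.49214009921744317 tilt [ 0.0012 -0.0004 -1.    ]
tip in case [-0.1284 -0.2544  0.2272] clock 2.9 F case [ 0.9208 -0.0312  0.2839] width 0.016864401840789186 grip 0.0 j7 -1.0420633378554558
```

```bash
python3 -m inch '0.03 -0.03 0.02 0.12 0; 0.06 -0.055 0.05 0.24 0; 0.086 -0.079 0.08 0.36 0; 0.086 -0.079 0.105 0.49 0; 0.086 -0.079 0.107 0.492 0'; python3 -m inch '0 0 0 0 0;0 0 0 0 0'; python3 go.py -.09 -.145 .046
```

```text
clock: 3.4
position: [0.4698, -0.0668, 0.2953]
ee_rot: [-3.13, 0.274, 0.008]
force: [-0.8, -1.0, 0.0]
width: 0.006
gripper_force: 0.0
clock: 3.6
position: [0.4708, -0.0687, 0.299]
ee_rot: [3.129, -0.273, 0.003]
force: [-1.0, -0.4, 1.1]
width: 0.002
gripper_force: 0.0
shift [-0.0002 -0.0022  0.075 ] target [ 0.4711 -0.0665  0.224 ]
roll -3.140767939562095 or 0.0008247140276980147 tilt [ 0.0017 -0.0006 -1.    ]
tip in case [-0.09   -0.1472  0.121 ] clock 3.6 F case [-0.8734 -0.587   1.0584] width 0.00015227241750790686 grip 0.0 j7 -1.8274196927545518
```

```bash
python3 -m inch '0 0 0.03 0 0; 0 0 0.055 0 0; 0 0 0.068 0 0; 0 0 0.075 0 0; 0 0 0.075 0 0'; python3 go.py -.09 -.130 .046
python3 - <<'E'
from h import *
c=[]
for n in("top","scene"):
    im=arm.get_image(n);a,b=map(int,proj(n,[.485,.0,.06]));c.append(cv2.resize(im[max(a-60,0):a+60,b-80:b+80,::-1],(533,400))[50:350])
cv2.imwrite("pics/k1.png",np.vstack(c))
E
```

```text
clock: 4.1
position: [0.4707, -0.0685, 0.2231]
ee_rot: [3.129, -0.275, 0.001]
force: [-0.3, -0.1, 0.3]
width: 0.004
gripper_force: 0.0
shift [ 0.0001 -0.017  -0.0009] target [ 0.4737 -0.0517  0.224 ]
roll 3.140920933495149 or -0.0006717200946440016 tilt [ 0.0005 -0.0002 -1.    ]
tip in case [-0.0901 -0.147   0.0451] clock 4.1 F case [-0.2797 -0.1203  0.2616] width 0.00039617532935593485 grip 0.0 j7 -1.8793278656330952
```

View pics/k1.png

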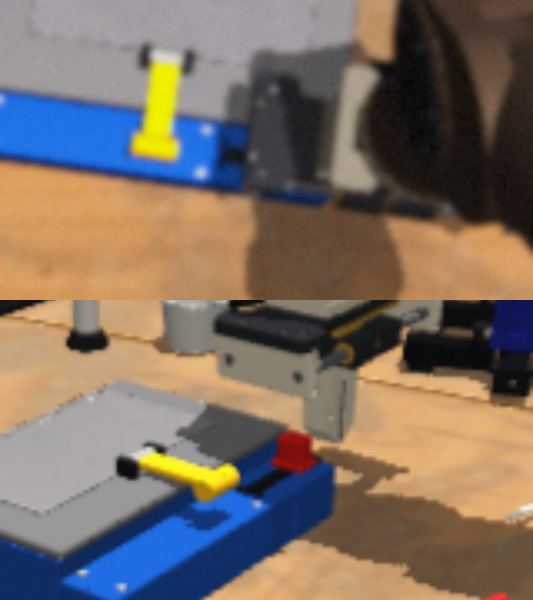

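The fingers stand just right of the red knob (knob at (295,452) in the lower crop), at deck height. I'll approach and then push in small steps.

```bash
python3 -m inch '0 -0.004 0 0 0; 0 -0.007 0 0 0; 0 -0.010 0 0 0; 0 -0.011 0 0 0; 0 -0.012 0 0 0'; for i in 1 ; do python3 -m inch '0 -0.001 0 0 0;0 -0.002 0 0 0; 0 -0.003 0 0 0; 0 -0.003 0 0 0'; done; python3 go.py -.09 -.130 .046; python3 -m inch '0 -0.001 0 0 0;0 -0.002 0 0 0; 0 -0.003 0 0 0; 0 -0.003 0 0 0';python3 go.py -.09 -.130 .046
```

```text
clock: 4.7
position: [0.4727, -0.0558, 0.2228]
ee_rot: [3.13, -0.274, 0.0]
force: [0.2, 0.1, 0.3]
width: 0.005
gripper_force: 0.0
clock: 5.1
position: [0.4732, -0.0529, 0.2227]
ee_rot: [-3.13, 0.275, 0.0]
force: [1.2, -0.0, -1.4]
width: 0.006
gripper_force: 0.0
shift [ 0.0003 -0.0013 -0.0013] target [ 0.4737 -0.0517  0.224 ]
roll 3.1411561513807786 or -0.00043650220901447767 tilt [-0.  0. -1.]
tip in case [-0.0903 -0.1313  0.0447] clock 5.1 F case [ 1.2347  0.1753 -1.4024] width 0.0005563179798135432 grip 0.0 j7 -1.911878760965228
clock: 5.5
position: [0.4737, -0.0502, 0.2227]
ee_rot: [3.129, -0.275, -0.0]
force: [-0.5, -1.0, -0.3]
width: 0.006
gripper_force: 0.4
shift [ 0.0003  0.0015 -0.0013] target [ 0.4737 -0.0517  0.224 ]
roll 3.140950795620754 or -0.0006418579690392612 tilt [-0.     -0.0003 -1.    ]
tip in case [-0.0903 -0.1285  0.0447] clock 5.5 F case [-0.308  -1.105  -0.3037] width 0.0005433632171137516 grip 0.4263191923018894 j7 -1.9181057777291448
```

```bash
for i in 1 2 3; do :; done; python3 -m inch '0 -0.001 0 0 0;0 -0.002 0 0 0; 0 -0.002 0 0 0' | egrep 'pos|force'; python3 -m inch '0 -0.001 0 0 0;0 -0.002 0 0 0; 0 -0.002 0 0 0'| egrep 'pos|force'; python3 -m inch '0 -0.001 0 0 0;0 -0.002 0 0 0; 0 -0.002 0 0 0'| egrep 'pos|force'; python3 go.py -.09 -.130 .046
```

```text
position: [0.474, -0.0483, 0.2227]
force: [-1.0, -2.6, 0.7]
gripper_force: 1.4
position: [0.4744, -0.046, 0.2227]
force: [-0.7, -2.5, -0.0]
gripper_force: 1.2
position: [0.4747, -0.044, 0.2227]
force: [0.1, -1.7, 0.1]
gripper_force: 1.1
shift [ 0.0004  0.0078 -0.0013] target [ 0.4737 -0.0517  0.224 ]
roll 3.1412340705532937 or -0.0003585830364993825 tilt [-0.      0.0001 -1.    ]
tip in case [-0.0904 -0.1222  0.0447] clock 6.4 F case [ 0.3668 -1.6651  0.1453] width 0.00047327439333036755 grip 1.1056087415636284 j7 -1.930473131860176
```

```bash
python3 -m inch '0 -0.0007 0 0 0;0 -0.0015 0 0 0; 0 -0.0015 0 0 0' | egrep 'pos|force'; python3 -m inch '0 -0.0007 0 0 0;0 -0.0015 0 0 0; 0 -0.0015 0 0 0'| egrep 'pos|force'
```

```text
position: [0.475, -0.0426, 0.2227]
force: [-1.0, -3.0, -0.5]
gripper_force: 1.2
position: [0.4753, -0.0411, 0.2227]
force: [-1.1, -1.5, 0.4]
gripper_force: 1.2
```

```bash
python3 -m inch '0 -0.0007 0 0 0;0 -0.0015 0 0 0; 0 -0.0015 0 0 0' | egrep 'pos|force'; python3 go.py -.09 -.130 .046 | tail -1
python3 - <<'E'
from h import *
im=arm.get_image("scene");a,b=map(int,proj("scene",[.485,.0,.06]));cv2.imwrite("pics/k2.png",cv2.resize(im[a-60:a+60,b-80:b+80,::-1],(533,400)))
E
```

```text
position: [0.4755, -0.0396, 0.2227]
force: [-0.8, -2.4, 1.0]
gripper_force: 1.2
tip in case [-0.0904 -0.1178  0.0447] clock 7.3 F case [-0.3742 -2.4809  0.9836] width 0.0005245853323931974 grip 1.214870220501325 j7 -1.9396994156422422
```

View pics/k2.png

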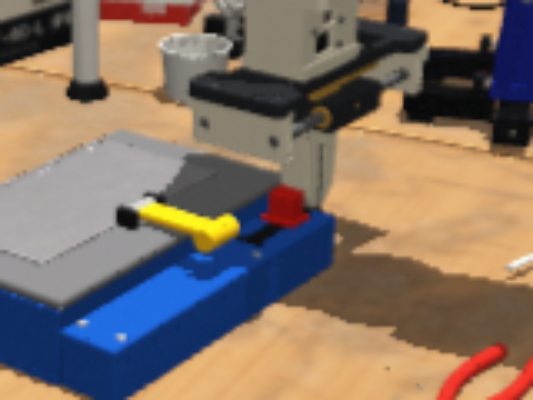

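The finger is in contact with the red knob (285,205) and the knob has moved about 10 mm. The force is about 3 N of friction so far.

```bash
python3 -m inch '0 -0.0007 0 0 0;0 -0.0015 0 0 0; 0 -0.0015 0 0 0' | egrep 'pos|force'; python3 -m inch '0 -0.0007 0 0 0;0 -0.0013 0 0 0; 0 -0.0013 0 0 0'| egrep 'pos|force'
```

```text
position: [0.4758, -0.0382, 0.2227]
force: [-1.7, -2.7, -0.6]
gripper_force: 1.2
position: [0.476, -0.0369, 0.2227]
force: [-1.6, -2.0, 0.2]
gripper_force: 1.3
```

```bash
python3 -m inch '0 -0.0007 0 0 0;0 -0.0012 0 0 0; 0 -0.0012 0 0 0' | egrep 'pos|force'
```

```text
position: [0.4762, -0.0357, 0.2227]
force: [-1.7, -2.3, 1.1]
gripper_force: 1.3
```

```bash
python3 -m inch '0 -0.0007 0 0 0;0 -0.0012 0 0 0; 0 -0.0012 0 0 0' | egrep 'pos|force'
```

```text
position: [0.4764, -0.0345, 0.2227]
force: [-1.7, -1.7, 0.6]
gripper_force: 1.3
```

```bash
python3 -m inch '0 -0.0007 0 0 0;0 -0.0012 0 0 0; 0 -0.0012 0 0 0' | egrep 'pos|force';python3 -m inch '0 -0.0007 0 0 0;0 -0.0012 0 0 0; 0 -0.0012 0 0 0' | egrep 'pos|force'
```

```text
position: [0.4766, -0.0334, 0.2227]
force: [-1.4, -2.4, -0.5]
gripper_force: 1.3
position: [0.4768, -0.0322, 0.2227]
force: [-1.2, -2.6, 0.4]
gripper_force: 1.3
```

```bash
python3 -m inch '0 -0.0007 0 0 0;0 -0.0012 0 0 0; 0 -0.0012 0 0 0' | egrep 'pos|force'
```

```text
position: [0.477, -0.031, 0.2227]
force: [-2.4, -2.0, -0.2]
gripper_force: 1.3
```

```bash
python3 -m inch '0 -0.0007 0 0 0;0 -0.0012 0 0 0; 0 -0.0012 0 0 0' | egrep 'pos|force';python3 -m inch '0 -0.0007 0 0 0;0 -0.0012 0 0 0; 0 -0.0012 0 0 0' | egrep 'pos|force'
```

```text
position: [0.4772, -0.03, 0.2227]
force: [-2.3, -3.4, 0.3]
gripper_force: 1.9
position: [0.4774, -0.0287, 0.2227]
force: [-3.0, -4.7, 0.5]
gripper_force: 1.9
```

```bash
python3 -m inch '0 -0.0007 0 0 0;0 -0.0012 0 0 0; 0 -0.0012 0 0 0' | egrep 'pos|force'
```

```text
position: [0.4776, -0.0274, 0.2227]
force: [-3.0, -2.4, 1.4]
gripper_force: 1.8
```

```bash
python3 -m inch '0 -0.0007 0 0 0;0 -0.0012 0 0 0; 0 -0.0012 0 0 0' | egrep 'pos|force'; python3 go.py -.09 -.130 .046|tail -1
```

```text
position: [0.4779, -0.0263, 0.2227]
force: [-3.0, -3.5, 0.5]
gripper_force: 1.8
tip in case [-0.0904 -0.1042  0.0447] clock 10.65 F case [-2.3439 -3.9803  0.5113] width 0.0005341250016198257 grip 1.8067748491012026 j7 -1.967355957450834
```

```bash
python3 -m inch '0 -0.0006 0 0 0;0 -0.001 0 0 0; 0 -0.001 0 0 0' | egrep 'pos|force'
```

```text
position: [0.478, -0.0253, 0.2227]
force: [-2.2, -3.2, 0.6]
gripper_force: 1.8
```

```bash
python3 -m inch '0 -0.0006 0 0 0;0 -0.001 0 0 0; 0 -0.001 0 0 0' | egrep 'pos|force'
```

```text
position: [0.4782, -0.0243, 0.2227]
force: [-3.6, -3.0, 0.8]
gripper_force: 1.9
```

```bash
python3 -m inch '0 -0.0006 0 0 0;0 -0.001 0 0 0; 0 -0.001 0 0 0' | egrep 'pos|force'
```

```text
position: [0.4784, -0.0234, 0.2227]
force: [-4.1, -3.4, 0.8]
gripper_force: 1.9
```

```bash
python3 -m inch '0 -0.0006 0 0 0;0 -0.001 0 0 0; 0 -0.001 0 0 0' | egrep 'pos|force'; python3 go.py -.09 -.130 .046|tail -1
```

```text
position: [0.4785, -0.0225, 0.2227]
force: [-2.9, -2.8, 0.7]
gripper_force: 2.2
tip in case [-0.0904 -0.1004  0.0447] clock 11.85 F case [-2.3829 -3.3003  0.7479] width 0.0007919953332419031 grip 2.222781704622321 j7 -1.9753954696081364
```

```bash
python3 -m inch '0 -0.0006 0 0 0;0 -0.001 0 0 0; 0 -0.001 0 0 0' | egrep 'pos|force'; python3 -m inch '0 0 0 0 0' | egrep 'pos|force'
```

```text
position: [0.4786, -0.022, 0.2227]
force: [-4.1, -6.3, 2.8]
gripper_force: 3.2
position: [0.4786, -0.022, 0.2227]
force: [-4.0, -5.9, 0.7]
gripper_force: 3.1
```

```bash
python3 -m inch '0 -0.0006 0 0 0;0 -0.001 0 0 0; 0 -0.001 0 0 0' | egrep 'pos|force'; python3 go.py -.09 -.130 .046|tail -1
```

```text
position: [0.4787, -0.0214, 0.2227]
force: [-3.3, -8.0, 2.5]
gripper_force: 4.1
tip in case [-0.0904 -0.0993  0.0447] clock 12.55 F case [-1.9065 -8.4167  2.4841] width 0.0003886728087454374 grip 4.093871883815154 j7 -1.9794254814210024
```

The resistance clearly rises (3.3 → 6.3 → 8.4 N at about 30 mm of travel), so that is the buffer. I'll back off, lift and go above the bar.

```bash
python3 -m inch '0 0.004 0 0 0; 0 0.012 0 0 0; 0 0.015 -0.04 0 0; 0 0.015 -0.08 0 0.06; 0 0.015 -0.09 0 0.06'|egrep 'pos|force';  python3 -m inch '0 0 0 0 0.06; 0 0 0 0 0.06'|egrep 'pos|force';python3 go.py -.096 0 .1
python3 - <<'E'
from h import *
p=np.load("pose.npy")
for i in range(2):
  r={}
  for n in("top","scene"):
    im=arm.get_image(n);h=cv2.cvtColor(im,cv2.COLOR_RGB2HSV)
    m=((h[...,0]<6)|(h[...,0]>174))&(h[...,1]>150)&(h[...,2]>80)
    X=R.from_euler('z',p[2]).apply([-.09,-.074,.0515])+[p[0],p[1],0];k=proj(n,X)
    yy,xx=np.nonzero(m);s=np.hypot(yy-k[0],xx-k[1])<14
    if s.any(): print(n,k,yy[s].mean(),xx[s].mean(),s.sum())
E
```

```text
position: [0.478, -0.0352, 0.3167]
force: [1.0, -0.5, -0.4]
gripper_force: 0.0
position: [0.4762, -0.0353, 0.3121]
force: [-0.1, 0.4, 0.2]
gripper_force: 0.0
shift [-0.0057 -0.1134  0.0342] target [0.4904 0.0773 0.278 ]
roll 3.1410369002279075 or -0.0005557533618856247 tilt [ 0.0001  0.0001 -1.    ]
tip in case [-0.0904 -0.1134  0.1341] clock 13.25 F case [-0.1461  0.3719  0.2319] width 0.027809113743690595 grip 0.0 j7 -1.8931859476062498
top (np.float64(256.3659160950034), np.float64(383.526552960006)) 260.0833333333333 382.7916666666667 24
scene (np.float64(220.16108549627506), np.float64(370.7615921393067)) 220.175 371.2083333333333 120
top (np.float64(256.3659160950034), np.float64(383.526552960006)) 260.8 383.1 20
scene (np.float64(220.16108549627506), np.float64(370.7615921393067)) 220.175 371.2083333333333 120
```

```bash
python3 -m inch '-0.001 -0.03 0 0 0.06; -0.003 -0.065 0.01 0 0.06; -0.005 -0.1 0.02 0 0.06; -0.0057 -0.1134 0.03 0 0.06; -0.0057 -0.1134 0.034 0 0.06'|egrep 'pos|force|width';  python3 -m inch '0 0 0 0 0.06; 0 0 0 0 0.06'|egrep 'pos|force|width';python3 go.py -.096 0 .047
python3 - <<'E'
from h import *
c=[]
for n in("top","scene"):
    im=arm.get_image(n);a,b=map(int,proj(n,[.49,.07,.08]));c.append(cv2.resize(im[max(a-60,0):a+60,b-80:b+80,::-1],(533,400))[50:350])
cv2.imwrite("pics/k3.png",np.vstack(c))
E
```

```text
position: [0.4901, 0.0798, 0.2772]
force: [0.4, 0.1, 0.2]
width: 0.651
gripper_force: 0.0
position: [0.4905, 0.0761, 0.2785]
force: [-0.6, -0.2, 0.8]
width: 0.652
gripper_force: 0.0
shift [-0.0002 -0.0012  0.0535] target [0.4904 0.0773 0.225 ]
roll 3.1395122925922294 or -0.0020803609975637016 tilt [-0.0008 -0.0009 -1.    ]
tip in case [-0.0958 -0.0012  0.1005] clock 14.15 F case [-0.5198 -0.2553  0.8042] width 0.059873271150990844 grip 0.0 j7 -2.1590133182039444
```

View pics/k3.png

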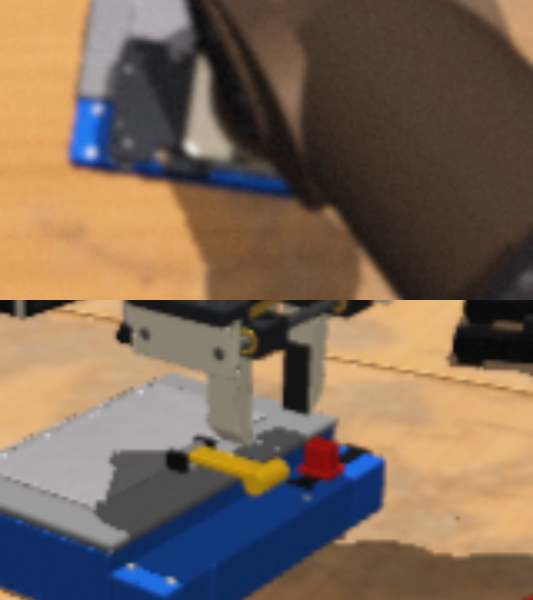

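The open fingers straddle the bar (265,475), with the red knob (320,460) clear to the right. I'll descend and pinch.

```bash
python3 -m inch '0 0 0.02 0 0.06; 0 0 0.04 0 0.06; 0 -0.001 0.05 0 0.06; 0 -0.001 0.053 0 0.06; 0 -0.001 0.053 0 0.06'|egrep 'pos|force|width';  python3 -m inch '0 0 0 0 0.04; 0 0 0 0 0.025;0 0 0 0 0.02; 0 0 0 0 0.02;0 0 0 0 0.02' 20|egrep 'pos|force|width';python3 go.py -.096 0 .047
```

```text
position: [0.4908, 0.0782, 0.2258]
force: [-0.0, -0.3, -0.1]
width: 0.655
gripper_force: 0.0
position: [0.4906, 0.0775, 0.2259]
force: [0.1, -2.7, 3.2]
width: 0.327
gripper_force: 20.0
shift [-0.0001  0.0002  0.0009] target [0.4904 0.0773 0.225 ]
roll 3.1406561715862362 or -0.0009364820035568933 tilt [-0.0004 -0.0015 -1.    ]
tip in case [-0.0959  0.0002  0.0479] clock 15.25 F case [ 0.5998 -2.6458  3.2109] width 0.02998644316458037 grip 20.000360012054443 j7 -2.19786015244589
```

```bash
python3 -m inch '0.0001 0 -0.003 0 0.02; 0.0003 0 -0.006 0 0.02; 0.0007 0 -0.009 0 0.02; 0.0016 0 -0.0136 0 0.02; 0.0016 0 -0.0136 0 0.02'|egrep 'pos|force|width'; python3 go.py -.096 0 .047|tail -1
```

```text
position: [0.4919, 0.0772, 0.2394]
force: [-1.3, -4.8, -1.0]
width: 0.324
gripper_force: 20.0
tip in case [-0.0946  0.0002  0.0614] clock 15.75 F case [-0.3951 -4.9766 -1.0337] width 0.029733581242966257 grip 19.99987095594406 j7 -2.186921412394716
```

```bash
python3 -m inch '0.0021 0 -0.0073 0 0.02; 0.0051 0 -0.0143 0 0.02; 0.0091 0 -0.0208 0 0.02; 0.0148 0 -0.028 0 0.02; 0.0215 0 -0.0342 0 0.02'|egrep 'pos|force|width'; python3 -m inch '0 0 0 0 0.02;0 0 0 0 0.02'|egrep 'pos|force|width';python3 go.py -.096 0 .047|tail -1
```

```text
position: [0.5116, 0.0739, 0.2734]
force: [-6.9, -4.5, 0.1]
width: 0.324
gripper_force: 20.0
position: [0.5126, 0.0737, 0.2737]
force: [-4.1, -5.4, 0.6]
width: 0.318
gripper_force: 20.0
tip in case [-0.0736  0.0003  0.0957] clock 16.45 F case [-3.0974 -6.0181  0.5537] width 0.029231748132605026 grip 19.997543692588806 j7 -2.1458601545508933
```

```bash
python3 -m inch '0.0075 0 -0.0052 0 0.02; 0.0145 0 -0.0194 0 0.02; 0.0229 0 -0.0329 0 0.02; 0.0326 0 -0.0454 0 0.02; 0.0435 0 -0.0569 0 0.02'|egrep 'pos|force|width'; python3 -m inch '0 0 0 0 0.02'|egrep 'pos|force|width';python3 go.py -.0294 0 .152
```

```text
position: [0.5556, 0.0663, 0.3307]
force: [-1.7, -3.7, -5.1]
width: 0.324
gripper_force: 20.0
position: [0.557, 0.066, 0.3319]
force: [-3.6, -5.6, 1.6]
width: 0.322
gripper_force: 20.0
shift [-0.0009  0.0004  0.0019] target [0.556  0.0657 0.33  ]
roll 3.1399392927977607 or -0.0016533607920323767 tilt [ 0.001  -0.0007 -1.    ]
tip in case [-0.0285  0.0004  0.1539] clock 17.05 F case [-2.5561 -6.152   1.5527] width 0.029534673937303472 grip 19.997560679912567 j7 -2.085462017582609
```

```bash
python3 -m inch '0.012 0 -0.0104 0 0.02; 0.025 0 -0.0194 0 0.02; 0.0388 0 -0.0272 0 0.02; 0.0533 0 -0.0335 0 0.02; 0.0684 0 -0.0384 0 0.02'|egrep 'pos|force|width'; python3 -m inch '0.0155 0 -0.0033 0 0.02;0.0155 0 -0.0033 0 0.02;0.0155 0 -0.0033 0 0.02'|egrep 'pos|force|width';python3 go.py .0545 0 .1934;python3 - <<'E'
from h import *
c=[]
for n in("top","scene"):
    im=arm.get_image(n);a,b=map(int,proj(n,[.6,.06,.15]));c.append(cv2.resize(im[max(a-75,0):a+75,b-100:b+100,::-1],(533,400))[50:350])
cv2.imwrite("pics/k4.png",np.vstack(c))
E
```

```text
position: [0.6232, 0.0547, 0.369]
force: [-4.1, -2.6, -1.2]
width: 0.322
gripper_force: 20.0
position: [0.6388, 0.052, 0.3724]
force: [-0.8, -3.6, 2.1]
width: 0.325
gripper_force: 20.0
shift [-0.      0.0008  0.001 ] target [0.6386 0.0512 0.3714]
roll 3.140775947077814 or -0.0008167065119790706 tilt [ 0.0009 -0.0003 -1.    ]
tip in case [0.0545 0.0008 0.1944] clock 17.85 F case [-0.1304 -3.7283  2.105 ] width 0.0298221712099154 grip 20.00272035598755 j7 -2.0214643643365555
```

View pics/k4.png

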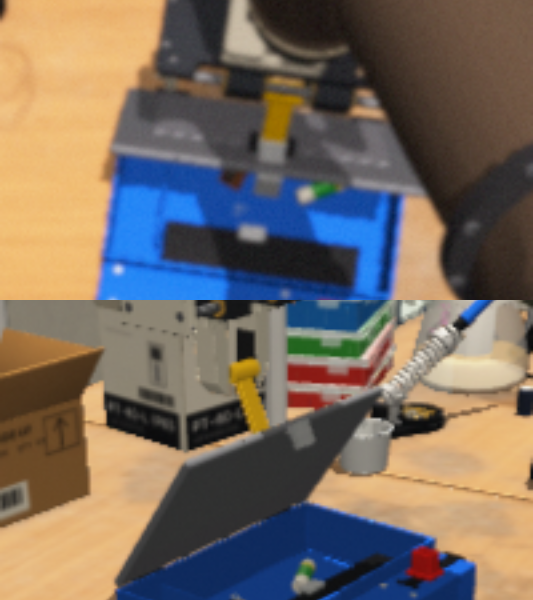

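The lid stands at about 55° with the bar between the fingers. I'll release and withdraw upwards.

```bash
python3 -m inch '0 0 0 0 0.04; 0 0 0 0 0.06; 0 0 0 0 0.06; 0 0 0 0 0.06; 0 0 0 0 0.06'|egrep 'pos|force|width'; python3 -m inch '0 0 -0.01 0 0.06; 0 0 -0.03 0 0.06; 0 0 -0.055 0 0.06; 0 0 -0.08 0 0.06; 0 0 -0.08 0 0.06'|egrep 'pos|force|width'; python3 -m inch '-0.03 0 0 0 0.06;-0.07 0 0 0 0.06;-0.1 0 0 0 0.06;-0.12 0 0 0 0.06;-0.12 0 0 0 0.06'|egrep 'pos|force|width';python3 -m inch '0 0 0 0 0.06;0 0 0 0 0.06';python3 - <<'E'
from h import *
c=[]
for i,n in enumerate(("scene","top")):
    im=arm.get_image(n);a,b=map(int,proj(n,[.6,.06,.15]));c.append(cv2.resize(im[max(a-75,0):a+75,b-100:b+100,::-1],(533,400))[50:350])
cv2.imwrite("pics/k5.png",np.vstack(c))
E
```

```text
position: [0.6388, 0.0524, 0.3721]
force: [0.2, -0.4, 0.2]
width: 0.65
gripper_force: 0.0
position: [0.6395, 0.0525, 0.4569]
force: [0.1, -0.5, 0.3]
width: 0.651
gripper_force: 0.0
position: [0.5184, 0.0739, 0.4526]
force: [-0.7, 0.4, 0.6]
width: 0.653
gripper_force: 0.0
clock: 19.65
position: [0.5215, 0.0728, 0.4521]
ee_rot: [-3.129, 0.276, -0.001]
force: [0.5, -0.6, 0.6]
width: 0.654
gripper_force: 0.0
```

View pics/k5.png

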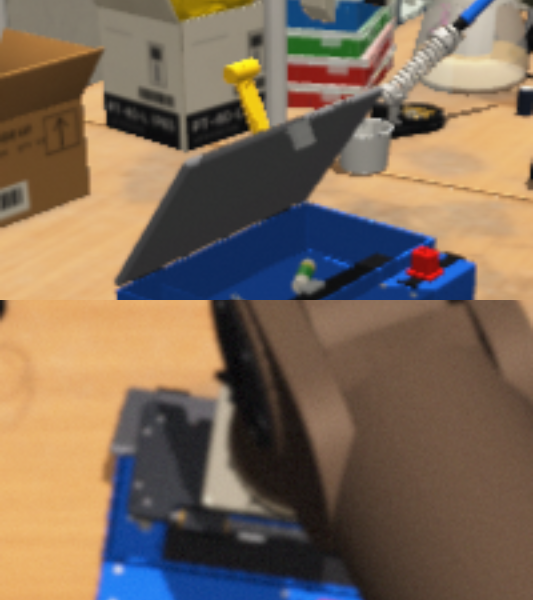

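The lid stays open by itself at about 55° (lid edge (195,155) to (380,95)), the red tab is still slid over, and the gripper is clear of everything.

```bash
python3 -c "
from cell import arm
print(arm.sign_off())"
```

```text
the job is handed in; nothing more can be done
None
```

I slid the red tab to its buffer (peak wrist reading about 8.4 N), lifted the latch and opened the lid to about 55°. It stays open by itself with the gripper clear, and the job was handed in at about 20 s of robot time; sign-off returned no verdict.

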